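Pull the spice rack's joint tight with the hex key

TASK

The right-hand end panel of the small wooden spice rack still stands off from its base board. Take the hex key from its wooden stand, feel it into the hex socket at the bottom of the round well in the base board, and turn it clockwise, a quarter turn or so to each grip, until the panel is drawn fully up against the board. Leave the key standing upright in the socket, let go of it, and do not knock the mug or the spice jar.

Things in the scene. Friction and masses are not known exactly. Their poses are not given: they have to be found in the camera images.
- key_grip (a point): Centre of the hex key's square black plastic grip (26 x 26 x 42 mm), 69 mm above the foot of the key. z points up along the key; x and y are square to the grip's four flat sides. The key is loose, 91 mm long, 100 to 160 g. It starts upright, hanging by its collar in a hole of its stand, at any yaw.
- key_tip (a point): Centre of the foot of the key's steel hex shank, same axes as key_grip. Shank: 20 mm across flats, 23 mm across corners, 44 mm long, the lowest 2.5 mm tapering to 18 mm across flats; two flats face +x and -x. Between shank and grip sits a round steel collar, 40 mm wide, 4 mm thick.
- key_stand: Fixed square block of darker wood, 64 x 64 x 50 mm, with a round hole 26.6 mm wide and 47 mm deep in its top that holds the key. Origin under its middle, z up. It stands left or right of the rack; the mug stands on the other side.
- rack: Small spice rack of pale wood, fixed to the worktop. Origin under the middle of its base board (130 x 160 x 34 mm in x, y, z); y runs to its left end, z up. A 70 mm high end panel stands at each end, the left one fixed, the right one (at -y) moving; a thin steel rail runs along the back, at x = +57 mm, 55 mm high.
- well_mouth (a point): Centre of the mouth of the round well in the top face of the base board, 34 mm above the worktop, 10 mm right of the board's middle; axes as the rack's. The well is 25 mm wide and 14 mm deep; its bottom is a steel cam with the hex socket. With its foot 14 to 20 mm below this point the key rests or bites on the cam's edge and is not yet in.
- socket_floor (a point): Centre of the floor of the hex socket in the cam, 28 mm below well_mouth; axes as the rack's, not the cam's. Socket: 21.8 mm across flats, 14 mm deep. The way its flats lie is not given: press the key on it with 2 to 6 N, ease off, turn it a little, press again, over at most 60 degrees, until it drops in; if it bites 3 to 8 mm deep, wiggle it. In the socket it has 10 degrees of play each way.
- end_panel (a joint): How far the right end panel (130 x 15 x 70 mm) is drawn in, m: 0 with the joint open by 12 mm, 0.012 tight against the board. It starts at 0 to 0.002 and cannot be pushed in by hand. The cam draws it, 12 mm for 180 degrees clockwise from above; the cam is stiff (about 0.4 N m), stays where it is left, and ends at a hard stop when the panel is tight.
- mug: Plain white mug, 88 mm wide, 127 mm over its handle, 95 mm high, loose; origin at its underside. To be left alone.
- spice_jar: Small spice jar with a round cap, 47 mm wide, 97 mm high, loose; origin at its underside. To be left alone.
There are look-alikes about, which are no part of the job. What is shaped like the part that bears key_grip but pink or purple is not meant.

How it is judged:
By the outcome, as a careful person would: the job done as asked, in the order asked, and still so for the second after the job is handed in, with the robot touching nothing.
It also fails if it takes over 67 s, if anything falls off the work surface, if the arm or the gripper's body presses on something with over 40 N, if the wrist force passes 120 N, or if a joint passes its speed limit or range.

ROBOT

A 6-joint arm with a two-finger parallel gripper is mounted at the origin on a cart in front of the work surface, level with it; the furniture and walls round the work are solid. World frame = base frame: x ahead of the robot, y to its left, z up, the work surface at z = 0. Lengths are in m, angles in rad, forces in N, time in s.
With the tool pointing down it reaches from about 0.25 to 0.775 m from the base axis. Payload 4 kg.
Tool frame: the origin (TCP) lies midway between the tips of the shut fingers; the grasp point (between the pads) lies 19 mm behind it; z points along the fingers, y is the direction in which the jaws open and shut (so a half turn about z gives the same grasp; the last joint's range is limited). The gripper opens to 94 mm and grips with 3 to 60 N. Pads are 16 mm wide; open, the fingers measure 119 mm over their backs; the gripper's body (75 mm by 177 mm) begins 78 mm behind the grasp point.
Start: joints at [-1.351, 0.087, 1.371, -0, 1.684, -0.103], TCP at [0.174, -0.522, 0.206] pointing down, gripper open.
Joint ranges: [-3.1, 3.1], [-0.76, 2.03], [0.27, 2.55], [-1.08, 4.22], [0.17, 2.65], [-2.57, 2.57]. Speed limits (rad/s): [2.79, 2.79, 3.14, 3.14, 3.14, 3.14].

INTERFACE

Orientations are given as [roll, pitch, yaw] about the fixed x, y, z axes, in that order (R = Rz(yaw) Ry(pitch) Rx(roll)).
In Python, from bench import robot gives the robot as it stands.
- The arm moves only by the tool servo_tool, never from a script. Its argument "rows" is a list of rows, each a list of 2 entries, a list of its own where there are three numbers: the shift along the tool's x, y, z normalised to -1 to 1, where 1 is 0.08 m, then the turn about the tool's z normalised to -1 to 1, where 1 is pi/2 rad. A call has 1 to 12 rows; each row is the pose to reach, as a shift and turn from the pose commanded when the call began, along the tool's axes at that moment; what a row does not reach only later rows make up. A row lasts 1/12 s, in which the tool goes at most 41.7 mm and 7.16 degrees, less where a joint would pass 70% of its speed; a pose out of reach is approached as far as the arm can. A call with a number of a shift or a turn outside -1 to 1 is refused whole. A call with a gripper value outside its range is refused whole. "grip" is the closure, from -1 (fully open) to 1 (shut), set as the call begins (left out, the last holds). The fingers move at their own pace and stop on an object; the grip force is fixed at half the most. Time passes only in rows, so rows that repeat a pose let the fingers close. It gives the time, the measured TCP pose, the force and the opening at its end, in the units of the state.
- robot.get_obs(): the state, without advancing time (a new reading comes with each control period).
- robot.snapshot(name): name is "side" or "top" or "wrist"; returns a dict with "pixels" (384x512x3 uint8, red, green, blue), "camera_matrix" (3x3 intrinsics, pixels), "D" ([k1, k2, p1, p2, k3] as OpenCV has them; the pictures are not rectified), "world_from_camera" (4x4, takes a point from camera to world coordinates). Camera axes: x right, y down, z forward; pixel columns grow to the right and rows downward; lengths in m; the calibration is good to about 2 mm. A picture is of the moment at which its call begins. There is no depth.
- robot.close_job(): hands the job in, once; it reports no verdict.
The state is a dict: "time": time; "joint_positions": joint angles; "qvel": joint speeds; "joint_torque": joint torques, N m; "tool_pos": TCP position; "ee_rot": TCP orientation; "wrist_force": force on the tool from outside, world axes, zero at the start; "wrist_torque": the same for the moment, N m; "width": finger opening in m.
Only numpy, scipy, OpenCV 4.12 (cv2) and the standard library are available. Lean on these libraries where they do the work, as an engineer would, in place of code of your own. Each camera call takes 0.05 s, during which the arm holds its last target.

## Working session

There is one attempt and no reset: what is moved stays moved. The work goes in short steps, Python scripts to look and compute and a tool call to move; the robot and the scene stay as the last step left them, time stands still between calls to the robot, and variables do not carry over. Pictures are saved under pics/ and viewed, and the job is handed in when it is done.

Besides the shell and the picture viewer there is one more tool, called by a JSON object that holds its "op" and its "data". servo_tool: Moves the arm, as the interface text tells. Its arguments: {"type":"object","properties":{"rows":{"type":"array"},"grip":{"type":"number"}},"required":["rows"]}

```bash
mkdir -p pics; ls
cat > h.py <<'E'
import numpy as np, cv2
from bench import robot
def snap(n,f):
    s=robot.snapshot(n); cv2.imwrite(f'pics/{f}.png',s['pixels'][:,:,::-1]); np.savez(f'pics/{f}.npz',p=s['pixels'],K=np.array(s['camera_matrix']),D=np.array(s['D']),T=np.array(s['world_from_camera'])); return s
def load(f): return np.load(f'pics/{f}.npz')
def ray(d,uv):
    x=cv2.undistortPoints(np.array([[uv]],float),d['K'],d['D'])[0,0]
    T=d['T']; r=T[:3,:3]@np.array([x[0],x[1],1]); return T[:3,3],r/np.linalg.norm(r)
def plane(d,uv,z):
    o,r=ray(d,uv); return o+r*(z-o[2])/r[2]
def tri(d1,a,d2,b):
    o1,r1=ray(d1,a);o2,r2=ray(d2,b)
    A=np.stack([r1,-r2],1); t=np.linalg.lstsq(A,o2-o1,rcond=None)[0]
    p,q=o1+t[0]*r1,o2+t[1]*r2; return (p+q)/2,np.linalg.norm(p-q)
def proj(d,P):
    T=np.linalg.inv(d['T']); P=np.atleast_2d(P).astype(float)
    return cv2.projectPoints(P,cv2.Rodrigues(T[:3,:3])[0],T[:3,3],d['K'],d['D'])[0][:,0]
E
python3 - <<'E'
from h import *
for n in ['side','top','wrist']: snap(n,n+'0'); print(n,load(n+'0')['T'].round(3).tolist())
print(robot.get_obs())
E
```

```text
pics
side [[0.991, 0.116, -0.072, 0.619], [0.136, -0.854, 0.503, -0.487], [-0.003, -0.508, -0.861, 0.984], [0.0, 0.0, 0.0, 1.0]]
top [[0.001, -0.996, 0.09, 0.434], [-1.0, 0.001, 0.025, 0.025], [-0.025, -0.09, -0.996, 1.361], [0.0, 0.0, 0.0, 1.0]]
wrist [[0.318, -0.91, -0.266, 0.253], [-0.948, -0.306, -0.087, -0.495], [-0.002, 0.28, -0.96, 0.382], [0.0, 0.0, 0.0, 1.0]]
{'time': 0.15, 'joint_positions': array([-1.35108251e+00,  8.78189255e-02,  1.37189081e+00,  1.65910006e-05,
        1.68361428e+00, -1.03092725e-01]), 'qvel': array([ 0.00122876, -0.00162377, -0.00492969,  0.00030771,  0.00196706,
       -0.00240305]), 'joint_torque': array([ 1.86647325e-03, -3.40642798e+01, -3.02793145e+01,  7.19566830e-02,
        3.04933114e-02, -1.09549387e-04]), 'tool_pos': array([ 0.17438876, -0.52117681,  0.20456291]), 'ee_rot': array([-3.13987218e+00, -1.94575834e-04,  3.22808223e-01]), 'wrist_force': array([-0.26799134,  0.0968867 ,  0.07126228]), 'wrist_torque': array([ 0.00694749, -0.03471641, -0.0123343 ]), 'width': 0.09386617940850973}
```

View pics/side0.png

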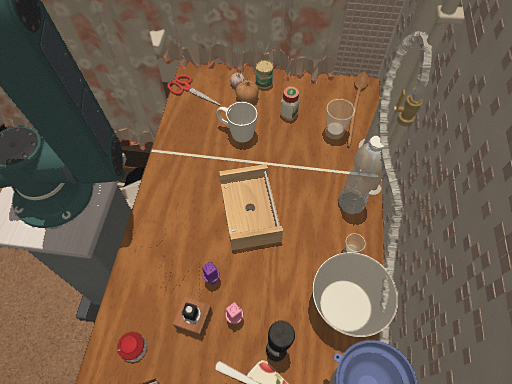

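View pics/top0.png

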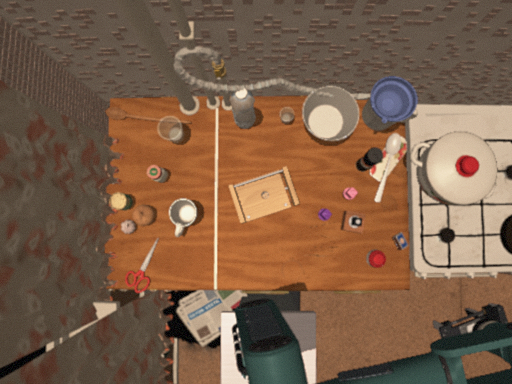

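View pics/wrist0.png

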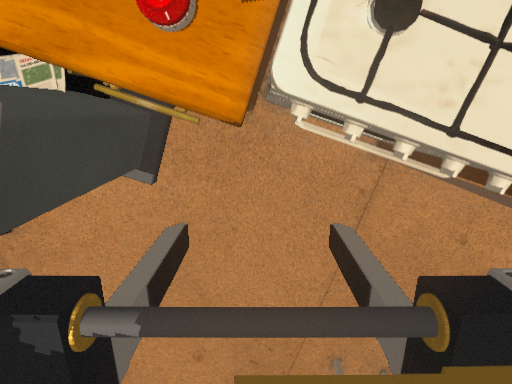

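The stand with the black-gripped key is at side px ~(192,315) and top px ~(355,221). The rack's well is at side ~(250,208) and top ~(264,195). The pink and purple look-alikes are at top (350,193) and (325,214). I'll zoom in next.

Run:
```python
from h import *
a=load('side0')['p'][:,:,::-1]; b=load('top0')['p'][:,:,::-1]
c1=cv2.resize(a[280:350,160:260],None,fx=4,fy=4,interpolation=2); c2=cv2.resize(a[150:260,200:300],None,fx=4,fy=4,interpolation=2)
t1=cv2.resize(b[190:250,310:410],None,fx=4,fy=4,interpolation=2); t2=cv2.resize(b[160:230,220:310],None,fx=4,fy=4,interpolation=2)
def pad(x): return cv2.copyMakeBorder(x,0,max(0,440-x.shape[0]),0,400-x.shape[1],0)
cv2.imwrite('pics/z0.png',np.hstack([pad(c1),pad(c2)])); cv2.imwrite('pics/z1.png',np.hstack([pad(t1),pad(t2)]))
```

```text
(no output)
```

View pics/z0.png

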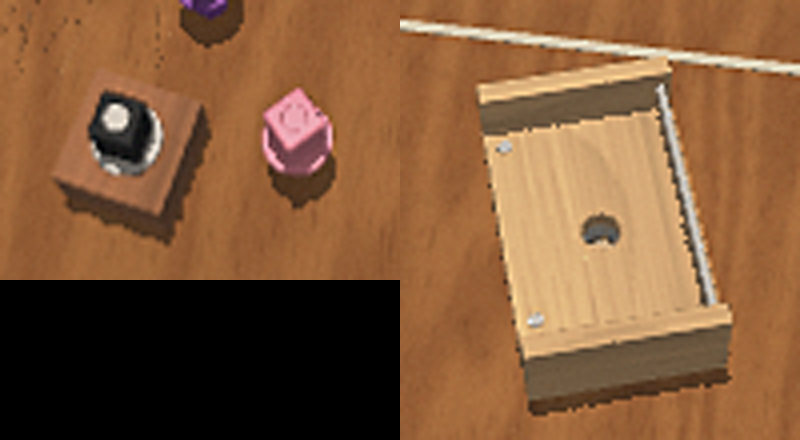

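View pics/z1.png

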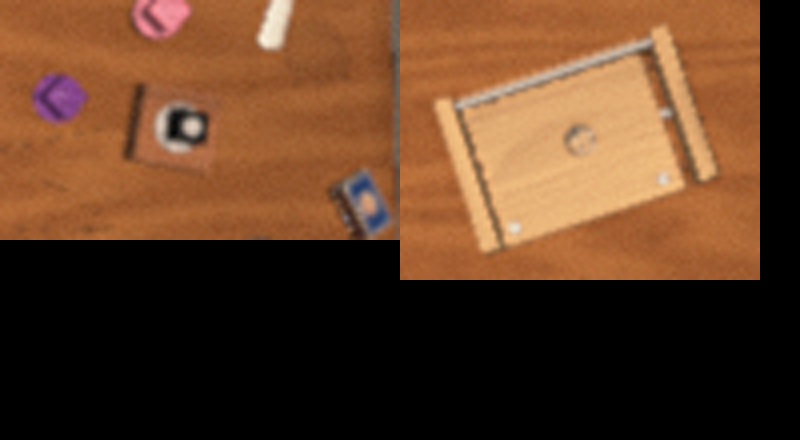

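Run:
```python
from h import *
s,t=load('side0'),load('top0')
d=lambda uv:None
a,b=(188.6,309.1),(357.4,221.4)
print('key top',plane(s,a,.097),plane(t,b,.097),tri(s,a,t,b))
a,b=(249.6,207.2),(264.6,194.7)
print('well',plane(s,a,.034),plane(t,b,.034),tri(s,a,t,b))
# rack edges: left panel top in side  (crop2 px), height .07
f=lambda x,y:(200+(x-400)/4-.4,150+y/4-.4)
g=lambda x,y:(220+(x-400)/4-.4,160+y/4-.4)
for z,pts in((.07,[(478,87),(668,60),(727,310),(524,357-22)]),(.034,[(500,135),(530,355)])):
  print('side',[plane(s,f(*p),z)[:2].round(4).tolist() for p in pts])
print('top',[plane(t,g(*p),.07)[:2].round(4).tolist() for p in [(435,102),(450,97),(483,252),(500,247),(652,32),(667,26),(702,181),(718,174)]])
print('top board edge',[plane(t,g(*p),.034)[:2].round(4).tolist() for p in [(500,247),(685,187)]])
# stand corners z=.05 side
k=lambda x,y:(160+x/4-.4,280+y/4-.4)
P=[plane(s,k(*p),.05)[:2] for p in [(103,70),(204,104),(157,216),(55,180)]]
print('stand',np.round(P,4).tolist(),np.mean(P,0))
# grip top corners
print('grip',[plane(s,k(*p),.096)[:2].round(4).tolist() for p in [(103,92),(147,100),(138,140),(92,128)]])
```

```text
key top [ 0.45045533 -0.28094628  0.097     ] [ 0.45282958 -0.280198    0.097     ] (array([ 0.45169547, -0.28059378,  0.09748712]), np.float64(0.002467682032595236))
well [0.53975213 0.01349396 0.034     ] [0.54273563 0.01137513 0.034     ] (array([0.54124081, 0.01110435, 0.03924155]), np.float64(0.0022190368370787437))
side [[0.4477, 0.0901], [0.5698, 0.1284], [0.6275, -0.0496], [0.5071, -0.0828]]
side [[0.4625, 0.0767], [0.5087, -0.0799]]
top [[0.5712, 0.1294], [0.5752, 0.1172], [0.4497, 0.09], [0.4537, 0.0763], [0.6282, -0.047], [0.6331, -0.0592], [0.5068, -0.0865], [0.5125, -0.0994]]
top board edge [[0.4543, 0.0777], [0.5039, -0.0755]]
stand [[0.4283, -0.2445], [0.489, -0.2557], [0.4751, -0.3187], [0.4155, -0.3076]] [ 0.45198731 -0.2816416 ]
grip [[0.4403, -0.2681], [0.4647, -0.2691], [0.4643, -0.2904], [0.4387, -0.2876]]
```

{"op": "servo_tool", "data": {"rows": [[[0.33, -0.15, 0], 0], [[0.67, -0.3, 0], 0], [[1, -0.44, 0], 0]]}}

```text
time: 0.4
tool_pos: [0.2395, -0.462, 0.2049]
ee_rot: [-3.14, -0.0, 0.321]
wrist_force: [-0.2, 0.0, 0.6]
width: 0.094
```

{"op": "servo_tool", "data": {"rows": [[[0.4, -0.18, 0], 0], [[0.8, -0.36, 0], 0], [[1, -0.44, 0], 0]]}}

```text
time: 0.65
tool_pos: [0.3059, -0.4014, 0.2053]
ee_rot: [-3.14, -0.001, 0.325]
wrist_force: [-0.3, 0.3, -0.4]
width: 0.0939
```

{"op": "servo_tool", "data": {"rows": [[[0.4, -0.18, 0], 0], [[0.8, -0.36, 0], 0], [[1, -0.44, 0], 0]]}}

```text
time: 0.9
tool_pos: [0.3706, -0.3426, 0.2052]
ee_rot: [-3.14, -0.001, 0.326]
wrist_force: [0.6, -1.3, 0.4]
width: 0.094
```

{"op": "servo_tool", "data": {"rows": [[[0.4, -0.18, 0], 0], [[0.8, -0.36, 0], 0], [[1, -0.44, 0], 0], [[1, -0.44, 0], 0], [[1, -0.44, 0], 0]]}}

```text
time: 1.32
tool_pos: [0.4334, -0.286, 0.205]
ee_rot: [-3.141, 0.001, 0.325]
wrist_force: [-0.6, -0.2, 0.7]
width: 0.0942
```

Run:
```python
from h import *
snap('wrist','w1'); o=robot.get_obs(); print(o['time'],o['tool_pos'],o['ee_rot'])
```

```text
1.3667 [ 0.43285358 -0.28670463  0.20511591] [-3.14139777e+00  1.18252049e-03  3.23243574e-01]
```

View pics/w1.png

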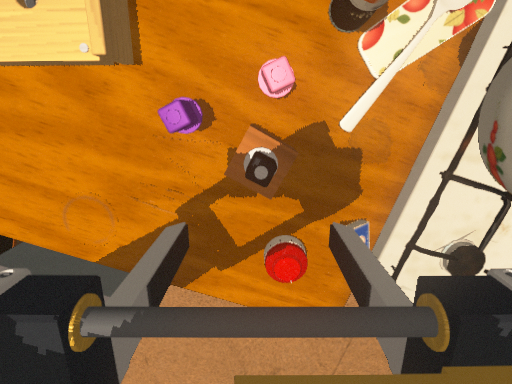

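Run:
```python
from h import *
w=load('w1'); a=w['p'][:,:,::-1]
cv2.imwrite('pics/z2.png',cv2.resize(a[120:200,220:310],None,fx=7,fy=7,interpolation=2))
print(w['T'].round(4)); print(plane(w,(288,262),.097), plane(load('side0'),(131,345),.097),plane(load('top0'),(377,259),.097))
```

```text
[[ 0.3198 -0.9093 -0.2661  0.5117]
 [-0.9475 -0.3069 -0.0898 -0.2598]
 [ 0.      0.2809 -0.9598  0.3828]
 [ 0.      0.      0.      1.    ]]
[ 0.3679544  -0.34242242  0.097     ] [ 0.34966866 -0.3674512   0.097     ] [ 0.33495608 -0.34001061  0.097     ]
```

View pics/z2.png

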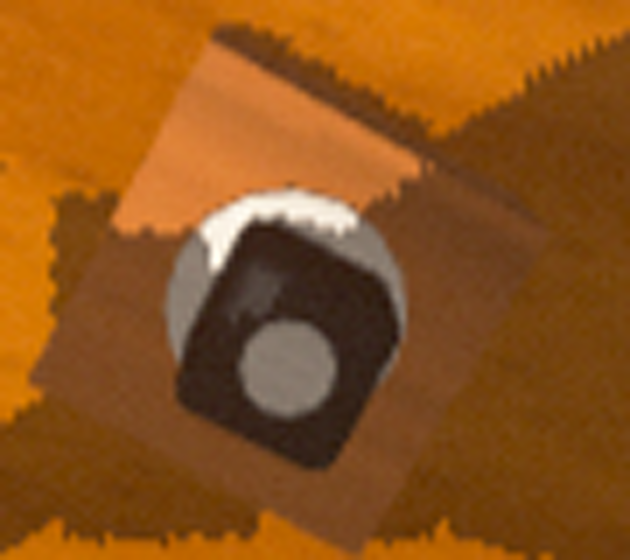

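Run:
```python
from h import *
w=load('w1'); k=lambda x,y:(220+x/7-.4,120+y/7-.4)
print('dot',plane(w,k(288,369),.097))
for p,q,z in(((195,412),(308,466),.096),((335,455),(392,355),.096),((45,385),(340,540),.05),((212,40),(535,225),.05),((35,375),(212,40),.05)):
  a,b=plane(w,k(*p),z),plane(w,k(*q),z); print(a[:2],b[:2],np.degrees(np.arctan2(*(b-a)[1::-1])))
P=[plane(w,k(*p),.05)[:2] for p in((32,380),(212,38),(545,225),(358,550))]; print(np.mean(P,0))
```

```text
dot [ 0.45341149 -0.28181537  0.097     ]
[ 0.44293617 -0.27123549] [ 0.44052591 -0.28926843] -97.6129529296332
[ 0.44333795 -0.29244034] [ 0.45989562 -0.29531585] -9.852096251684818
[ 0.42830983 -0.24796622] [ 0.4185185  -0.30338263] -100.01996988627968
[ 0.49051892 -0.2568077 ] [ 0.47938213 -0.31585131] -100.68162025128582
[ 0.42940754 -0.24589556] [ 0.49051892 -0.2568077 ] -10.12412099090465
[ 0.45424185 -0.28166248]
```

{"op": "servo_tool", "data": {"rows": [[[0.26, 0.02, 0.1], -0.08], [[0.26, 0.02, 0.2], -0.16], [[0.26, 0.02, 0.3], -0.24], [[0.26, 0.02, 0.4], -0.32], [[0.26, 0.02, 0.5], -0.4], [[0.26, 0.02, 0.6], -0.48], [[0.26, 0.02, 0.7], -0.56], [[0.26, 0.02, 0.8], -0.64], [[0.26, 0.02, 0.85], -0.7], [[0.26, 0.02, 0.85], -0.7], [[0.26, 0.02, 0.85], -0.7]]}}

```text
time: 2.28
tool_pos: [0.4525, -0.2825, 0.1373]
ee_rot: [-3.141, 0.0, 1.418]
wrist_force: [-0.3, -0.4, -0.5]
width: 0.0934
```

Run:
```python
from h import *
snap('wrist','w2'); o=robot.get_obs(); print(o['time'],o['tool_pos'],o['ee_rot'],o['wrist_force'],o['wrist_torque'],o['joint_positions'])
```

```text
2.3333 [ 0.45290484 -0.28244662  0.13772691] [3.14145052e+00 4.37488619e-04 1.41819674e+00] [ 0.10453989 -0.5638751  -0.76374868] [-0.00501201 -0.0413199  -0.01791504] [-6.63649944e-01  7.41310052e-02  1.51933803e+00 -3.12158860e-04
  1.54778567e+00 -5.11043263e-01]
```

View pics/w2.png

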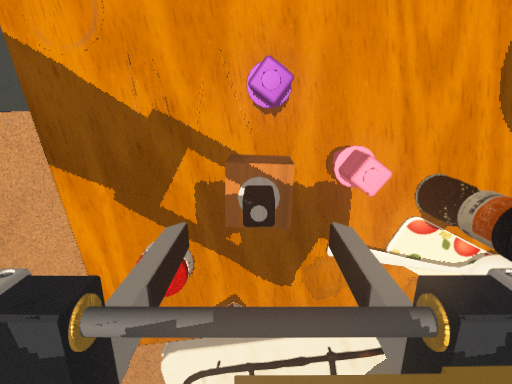

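{"op": "servo_tool", "data": {"rows": [[[0, 0, 0.1], 0], [[0, 0, 0.1], 0], [[0, 0, 0.2], 0], [[0, 0, 0.35], 0], [[0, 0, 0.5], 0], [[0, 0, 0.65], 0], [[0, 0, 0.8], 0], [[0, 0, 0.9], 0], [[0, 0, 0.95], 0], [[0, 0, 0.95], 0]], "grip": -0.1}}

```text
time: 3.17
tool_pos: [0.4527, -0.2809, 0.0598]
ee_rot: [-3.139, -0.001, 1.422]
wrist_force: [-0.1, -0.3, 0.6]
width: 0.0515
```

Run:
```python
from h import *
snap('wrist','w3'); o=robot.get_obs(); print(o['time'],o['tool_pos'],o['ee_rot'],o['wrist_force'],o['width'])
```

```text
3.2167 [ 0.45329781 -0.28130802  0.06084612] [-3.14065449e+00 -4.52697508e-04  1.42235794e+00] [ 0.74287085 -0.12895671  0.44810945] 0.051777103320898764
```

View pics/w3.png

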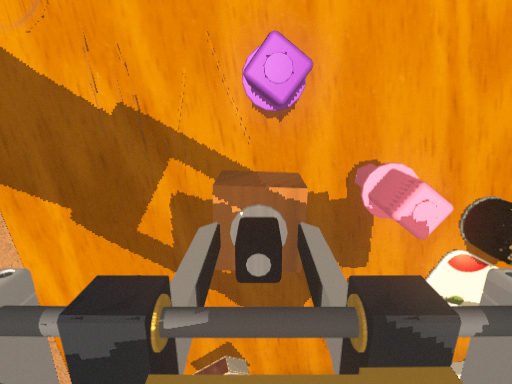

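{"op": "servo_tool", "data": {"rows": [[[0, 0, 0], 0], [[0, 0, 0], 0], [[0, 0, 0], 0], [[0, 0, 0], 0], [[0, 0, 0], 0], [[0, 0, 0], 0]], "grip": 1}}

```text
time: 3.72
tool_pos: [0.4537, -0.2817, 0.0621]
ee_rot: [3.141, 0.001, 1.422]
wrist_force: [-0.7, -0.3, 2.5]
width: 0.0259
```

{"op": "servo_tool", "data": {"rows": [[[0, 0, -0.1], 0], [[0, 0, -0.25], 0], [[0, 0, -0.5], 0], [[0, 0, -0.75], 0], [[0, 0, -1], 0], [[0, 0, -1], 0]]}}

```text
time: 4.22
tool_pos: [0.456, -0.2833, 0.1475]
ee_rot: [3.133, 0.005, 1.422]
wrist_force: [0.8, -0.5, -0.1]
width: 0.0259
```

Run:
```python
from h import *
snap('wrist','w4'); o=robot.get_obs(); print(o['time'],o['tool_pos'],o['ee_rot'],o['wrist_force'],o['wrist_torque'],o['width'])
```

```text
4.2667 [ 0.45513074 -0.28269713  0.14497317] [3.13546768 0.00341441 1.42237165] [ 0.1271275  -0.17645178 -1.64599791] [-0.05475116 -0.12538502  0.00555239] 0.025915374282032895
```

View pics/w4.png

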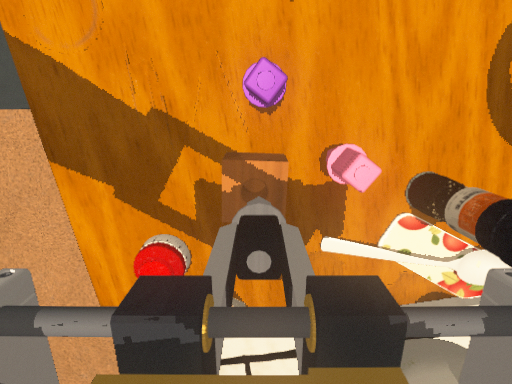

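{"op": "servo_tool", "data": {"rows": [[[0.15, 0.02, -0.1], 0], [[0.4, 0.06, -0.2], 0], [[0.7, 0.1, -0.3], 0], [[0.95, 0.13, -0.35], 0]]}}

```text
time: 4.6
tool_pos: [0.475, -0.2058, 0.1691]
ee_rot: [-3.14, -0.002, 1.422]
wrist_force: [0.9, -0.3, -0.7]
width: 0.026
```

{"op": "servo_tool", "data": {"rows": [[[0.3, 0.04, 0], 0], [[0.6, 0.08, 0], 0], [[0.95, 0.13, 0], 0]]}}

```text
time: 4.85
tool_pos: [0.4958, -0.1324, 0.1682]
ee_rot: [-3.139, -0.001, 1.422]
wrist_force: [0.7, -0.1, -1.4]
width: 0.0257
```

{"op": "servo_tool", "data": {"rows": [[[0.3, 0.04, 0], 0], [[0.6, 0.08, 0], 0], [[0.8, 0.11, 0], 0], [[0.95, 0.13, 0], 0], [[0.95, 0.13, 0], 0], [[0.95, 0.13, 0], 0], [[0.95, 0.13, 0], 0]]}}

```text
time: 5.43
tool_pos: [0.5176, -0.0611, 0.169]
ee_rot: [-3.141, 0.001, 1.422]
wrist_force: [1.2, 0.4, -1.3]
width: 0.0257
```

Run:
```python
from h import *
snap('wrist','w5'); snap('side','s5');o=robot.get_obs(); print(o['time'],o['tool_pos'],o['ee_rot'],o['wrist_force'],o['wrist_torque'],o['width'])
```

```text
5.5333 [ 0.51780006 -0.06151462  0.16929469] [-3.14120075e+00  4.31531246e-04  1.42095393e+00] [ 0.72275805  0.16737877 -1.8678457 ] [-0.09270063 -0.05574923 -0.0273554 ] 0.02588464450579091
```

View pics/w5.png

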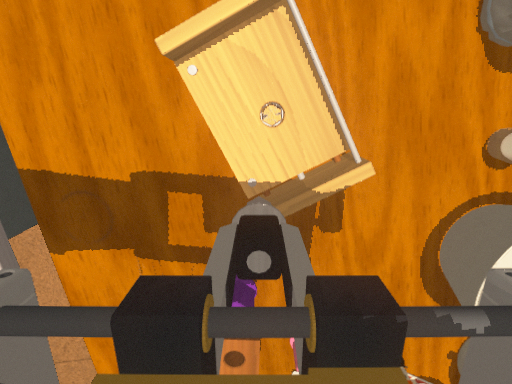

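View pics/s5.png

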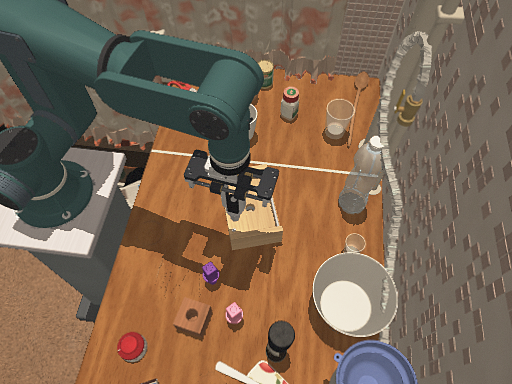

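Run:
```python
from h import *
w=load('w5'); a=w['p'][:,:,::-1]
cv2.imwrite('pics/z5.png',cv2.resize(a[90:140,240:305],None,fx=11,fy=11,interpolation=2))
```

```text
(no output)
```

View pics/z5.png

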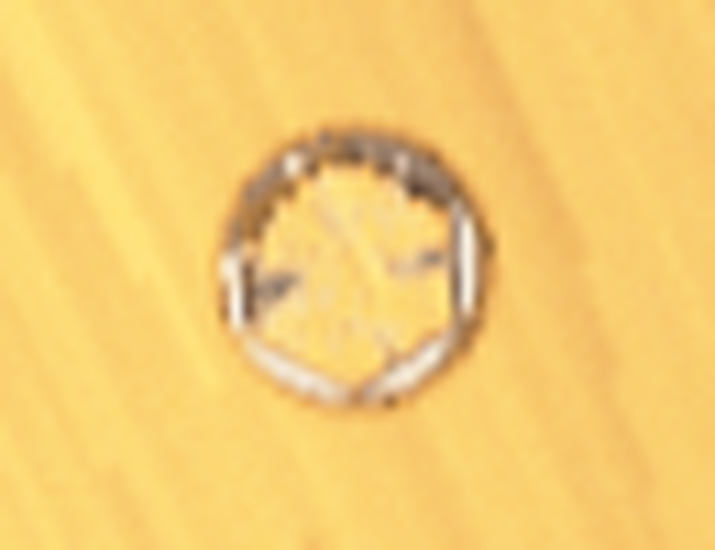

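Run:
```python
from h import *
w=load('w5'); k=lambda x,y:(240+x/11-.45,90+y/11-.45)
c=plane(w,k(356,268),.034); print('well',c)
C=[plane(w,k(*p),.020) for p in((352,398),(240,330),(472,325),(462,195),(232,250))]
for p in C: print((p-c)[:2]*1000, np.linalg.norm((p-c)[:2])*1000, np.degrees(np.arctan2(*(p-c)[1::-1]))%60)
print('grip dot', [plane(w,(258.5,261.5),z)[:2] for z in(.205,)])
print(robot.get_obs()['tool_pos'])
s=load('s5');a=s['p'][:,:,::-1]
cv2.imwrite('pics/z6.png',cv2.resize(a[140:250,170:290],None,fx=5,fy=5,interpolation=2))
```

```text
well [0.54309964 0.01158699 0.034     ]
[ -1.53864146 -12.68593864] 12.77890670708043 23.08453582059819
[-11.59009632  -4.5461968 ] 12.449828841808804 21.41751524835385
[11.13814775 -7.44526198] 13.397397558636017 26.23936934342516
[11.72404364  4.95217328] 12.727027122859706 22.898935641402385
[-11.25860861   3.12506317] 11.684275225220853 44.48688878656512
grip dot [array([ 0.51876538, -0.05964318])]
[ 0.51780006 -0.06151462  0.16929469]
```

View pics/z6.png

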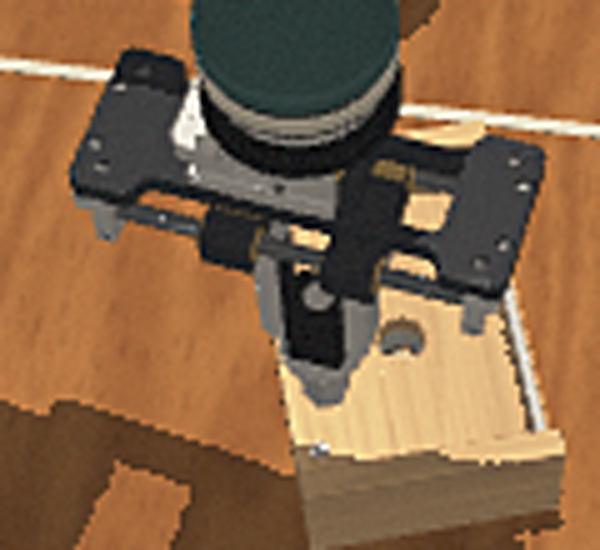

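{"op": "servo_tool", "data": {"rows": [[[0.25, 0.05, 0], 0], [[0.5, 0.1, 0], 0], [[0.75, 0.14, 0], 0], [[0.94, 0.17, 0.1], 0], [[0.94, 0.17, 0.3], 0], [[0.94, 0.17, 0.5], 0], [[0.94, 0.17, 0.7], 0], [[0.94, 0.17, 0.8], 0], [[0.94, 0.17, 0.8], 0], [[0.94, 0.17, 0.8], 0], [[0.94, 0.17, 0.8], 0]]}}

```text
time: 6.45
tool_pos: [0.5434, 0.0112, 0.1067]
ee_rot: [3.14, -0.0, 1.422]
wrist_force: [0.3, -0.3, -0.5]
width: 0.0256
```

Run:
```python
from h import *
snap('wrist','w6'); snap('side','s6');o=robot.get_obs(); print(o['time'],o['tool_pos'],o['ee_rot'],o['wrist_force'],o['wrist_torque'],o['width'])
s=load('s6');a=s['p'][:,:,::-1]
cv2.imwrite('pics/z7.png',cv2.resize(a[140:250,190:310],None,fx=6,fy=5,interpolation=2))
```

```text
6.55 [0.54356694 0.01142878 0.10699065] [ 3.13885764e+00 -7.89284710e-05  1.42198260e+00] [-0.7187809  -0.25142389 -2.21295966] [-0.0385557  -0.06743002 -0.02513177] 0.025914237479677537
```

View pics/w6.png

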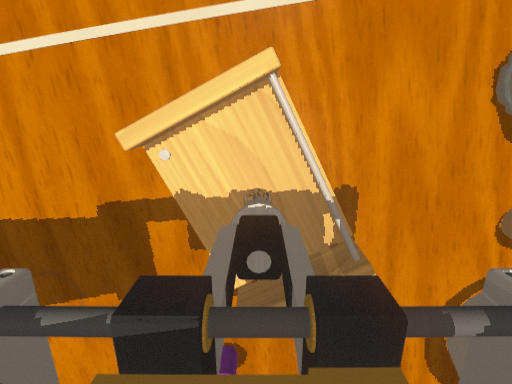

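View pics/z7.png

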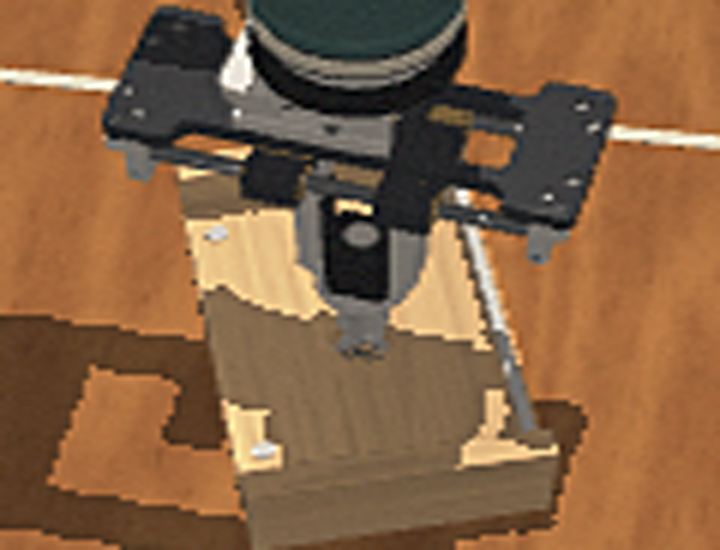

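{"op": "servo_tool", "data": {"rows": [[[-0.01, 0, 0.07], 0], [[-0.01, 0, 0.14], 0], [[-0.01, 0, 0.2], 0], [[-0.01, 0, 0.23], 0], [[-0.01, 0, 0.25], 0], [[-0.01, 0, 0.25], 0]]}}

```text
time: 7.05
tool_pos: [0.5421, 0.011, 0.0847]
ee_rot: [-3.14, 0.0, 1.422]
wrist_force: [0.2, 0.2, -0.7]
width: 0.0259
```

{"op": "servo_tool", "data": {"rows": [[[0, 0, 0.03], 0], [[0, 0, 0.06], 0], [[0, 0, 0.09], 0], [[0, 0, 0.1], 0], [[0, 0, 0.1], 0]]}}

```text
time: 7.47
tool_pos: [0.5423, 0.011, 0.0771]
ee_rot: [-3.141, 0.0, 1.422]
wrist_force: [-0.1, 0.1, -1.6]
width: 0.0257
```

{"op": "servo_tool", "data": {"rows": [[[0, 0, 0.015], 0], [[0, 0, 0.03], 0], [[0, 0, 0.04], 0], [[0, 0, 0.04], 0]]}}

```text
time: 7.8
tool_pos: [0.5424, 0.011, 0.074]
ee_rot: [-3.141, 0.0, 1.422]
wrist_force: [0.2, 0.6, -0.3]
width: 0.0256
```

{"op": "servo_tool", "data": {"rows": [[[0, 0, 0.013], 0], [[0, 0, 0.026], 0], [[0, 0, 0.026], 0], [[0, 0, 0.026], 0]]}}

```text
time: 8.13
tool_pos: [0.5425, 0.0109, 0.0721]
ee_rot: [-3.141, 0.0, 1.422]
wrist_force: [-0.4, 0.3, -1.8]
width: 0.0259
```

Run:
```python
from h import *
o=robot.get_obs(); print(o['time'],o['tool_pos'],o['ee_rot'],o['wrist_force'],o['wrist_torque'],o['width'])
```

```text
8.1333 [0.54247184 0.01093534 0.07209575] [-3.14145792e+00  1.23258998e-04  1.42232861e+00] [-0.38312534  0.30156186 -1.82644887] [-0.03537964 -0.09252513  0.03982102] 0.025865569051515862
```

{"op": "servo_tool", "data": {"rows": [[[0, 0, 0.013], 0], [[0, 0, 0.026], 0], [[0, 0, 0.04], 0], [[0, 0, 0.04], 0]]}}

```text
time: 8.47
tool_pos: [0.5424, 0.011, 0.0687]
ee_rot: [-3.141, 0.0, 1.422]
wrist_force: [0.4, -0.1, -1.1]
width: 0.0257
```

{"op": "servo_tool", "data": {"rows": [[[0, 0, 0.013], 0], [[0, 0, 0.026], 0], [[0, 0, 0.04], 0], [[0, 0, 0.04], 0]]}}

```text
time: 8.8
tool_pos: [0.5423, 0.011, 0.0654]
ee_rot: [-3.141, 0.0, 1.422]
wrist_force: [-1.0, 0.1, -0.9]
width: 0.0254
```

{"op": "servo_tool", "data": {"rows": [[[0, 0, 0.013], 0], [[0, 0, 0.026], 0], [[0, 0, 0.035], 0], [[0, 0, 0.035], 0]]}}

```text
time: 9.13
tool_pos: [0.5424, 0.0109, 0.0627]
ee_rot: [-3.141, 0.0, 1.422]
wrist_force: [-0.3, -0.7, -0.9]
width: 0.0259
```

Run:
```python
from h import *
snap('wrist','w8'); snap('side','s8');snap('top','t8');o=robot.get_obs(); print(o['time'],o['tool_pos'],o['ee_rot'],o['wrist_force'],o['wrist_torque'],o['width'],o['joint_positions'])
s=load('s8');a=s['p'][:,:,::-1]
cv2.imwrite('pics/z8.png',cv2.resize(a[140:260,190:310],None,fx=5,fy=5,interpolation=2))
```

```text
9.2833 [0.54256687 0.01097143 0.06299476] [3.14152700e+00 5.32385030e-05 1.42240605e+00] [ 0.65646995 -0.60347836 -1.38107064] [-0.02048718 -0.06168939  0.0269273 ] 0.025835996453946613 [-8.42318005e-02  1.42978469e-01  1.59694096e+00 -5.81688151e-05
  1.40161112e+00  6.41682631e-02]
```

View pics/w8.png

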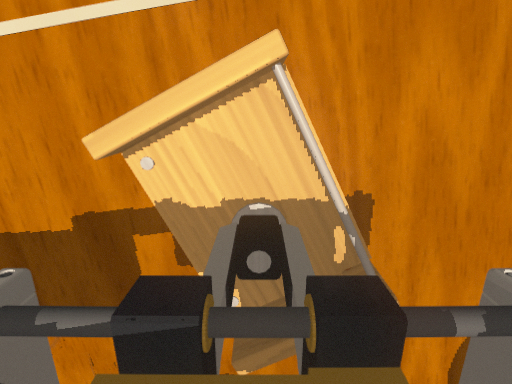

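View pics/z8.png

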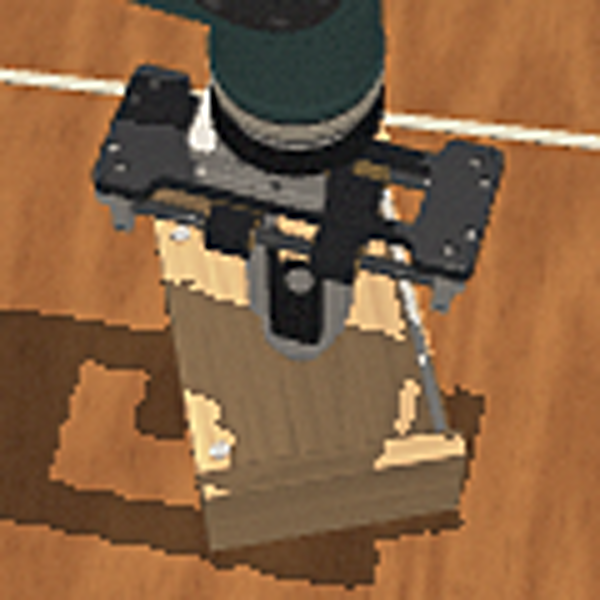

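{"op": "servo_tool", "data": {"rows": [[[0, 0, 0.01], 0.03], [[0, 0, 0.01], 0.06], [[0, 0, 0.01], 0.1], [[0, 0, 0.01], 0.14], [[0, 0, 0.01], 0.18], [[0, 0, 0.01], 0.22], [[0, 0, 0.01], 0.25], [[0, 0, 0.01], 0.25]]}}

```text
time: 9.95
tool_pos: [0.5425, 0.0113, 0.0622]
ee_rot: [-3.141, -0.0, 1.03]
wrist_force: [-0.4, 1.3, -1.4]
width: 0.0259
```

Run:
```python
from h import *
o=robot.get_obs(); print(o['time'],o['tool_pos'],o['ee_rot'],o['wrist_force'],o['wrist_torque'],o['width'])
```

```text
9.95 [0.5425271  0.01134755 0.06221223] [-3.14133475e+00 -4.29455007e-04  1.02982284e+00] [-0.36201058  1.28461005 -1.38008312] [ 0.17165143 -0.05908891  0.29889094] 0.025904455876583046
```

{"op": "servo_tool", "data": {"rows": [[[0, 0, 0], 0.07], [[0, 0, 0], 0.14], [[0, 0, 0], 0.21], [[0, 0, 0], 0.28], [[0, 0, 0], 0.35], [[0, 0, 0], 0.42], [[0, 0, 0], 0.49], [[0, 0, 0], 0.56], [[0, 0, 0], 0.63], [[0, 0, 0], 0.7], [[0, 0, 0], 0.75], [[0, 0, 0], 0.75]]}}

```text
time: 10.95
tool_pos: [0.5426, 0.0112, 0.0622]
ee_rot: [-3.141, -0.0, -0.148]
wrist_force: [0.1, 1.1, -0.9]
width: 0.026
```

Run:
```python
from h import *
o=robot.get_obs(); print(o['time'],o['tool_pos'],o['ee_rot'],o['wrist_force'],o['wrist_torque'],o['width'],o['joint_positions'])
snap('wrist','w9');snap('top','t9')
```

```text
10.95 [0.54261235 0.01115495 0.06222028] [-3.14133613e+00 -1.39127605e-04 -1.48047938e-01] [ 0.05709213  1.12062877 -0.88261186] [0.23720857 0.03758272 0.15422549] 0.02600522687280431 [-8.40836960e-02  1.43628280e-01  1.59783207e+00  2.50759144e-04
  1.39997707e+00  1.63471794e+00]
```

View pics/w9.png

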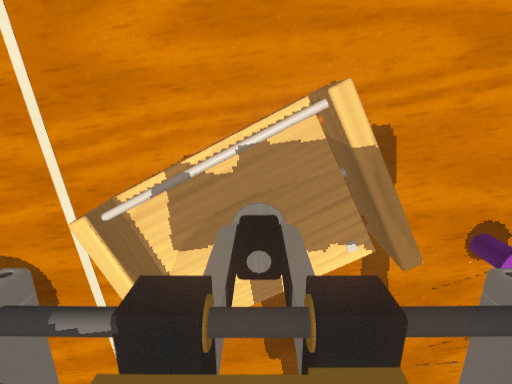

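{"op": "servo_tool", "data": {"rows": [[[0, 0, 0], 0], [[0, 0, 0], 0], [[0, 0, 0], 0], [[0, 0, 0], 0], [[0, 0, 0], -0.08], [[0, 0, 0], -0.16], [[0, 0, 0], -0.24], [[0, 0, 0], -0.32], [[0, 0, 0], -0.39], [[0, 0, 0], -0.46], [[0, 0, 0], -0.53], [[0, 0, 0], -0.6]], "grip": -0.1}}

```text
time: 12.05
tool_pos: [0.5426, 0.0108, 0.0623]
ee_rot: [3.141, -0.0, 0.8]
wrist_force: [0.2, -0.1, 0.1]
width: 0.052
```

{"op": "servo_tool", "data": {"rows": [[[0, 0, 0], -0.07], [[0, 0, 0], -0.14], [[0, 0, 0], -0.21], [[0, 0, 0], -0.28], [[0, 0, 0], -0.35], [[0, 0, 0], -0.4], [[0, 0, 0], -0.4], [[0, 0, 0], -0.4]]}}

```text
time: 12.72
tool_pos: [0.5426, 0.0109, 0.0623]
ee_rot: [3.141, 0.0, 1.42]
wrist_force: [-0.2, 0.5, -0.5]
width: 0.0516
```

Run:
```python
from h import *
o=robot.get_obs(); print(o['time'],o['tool_pos'],o['ee_rot'],o['wrist_force'],o['wrist_torque'],o['width'],o['joint_positions'])
snap('wrist','w10')
```

```text
12.7167 [0.54260916 0.01086696 0.06226125] [3.14137985e+00 1.73204125e-04 1.42041064e+00] [-0.2181912   0.52269175 -0.46900077] [-0.08218791 -0.07754383 -0.04522577] 0.05158326752230015 [-8.43339219e-02  1.43575002e-01  1.59780636e+00 -1.89631138e-04
  1.40001039e+00  6.60839529e-02]
```

View pics/w10.png

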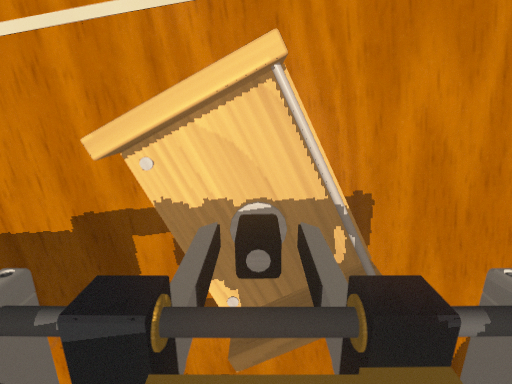

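Key stands upright and square to the jaws, centred at (258,260). I'll regrip and do the second quarter turn.

{"op": "servo_tool", "data": {"rows": [[[0, 0, 0], 0], [[0, 0, 0], 0], [[0, 0, 0], 0], [[0, 0, 0], 0], [[0, 0, 0], 0], [[0, 0, 0], 0.04], [[0, 0, 0], 0.1], [[0, 0, 0], 0.17], [[0, 0, 0], 0.24], [[0, 0, 0], 0.31], [[0, 0, 0], 0.38], [[0, 0, 0], 0.4]], "grip": 1}}

```text
time: 13.77
tool_pos: [0.5423, 0.011, 0.0622]
ee_rot: [-3.141, 0.001, 0.791]
wrist_force: [-0.1, -0.5, 0.6]
width: 0.0263
```

Run:
```python
from h import *
o=robot.get_obs(); print(o['time'],o['tool_pos'],o['ee_rot'],o['wrist_force'],o['wrist_torque'],o['width'])
```

```text
13.7667 [0.5422932  0.01101935 0.06222112] [-3.14134911e+00  5.17100829e-04  7.90826980e-01] [-0.14226326 -0.51795313  0.61005511] [-0.07107587  0.06342718  0.34446731] 0.02631605263103755
```

{"op": "servo_tool", "data": {"rows": [[[0, 0, 0], 0.06], [[0, 0, 0], 0.12], [[0, 0, 0], 0.18], [[0, 0, 0], 0.24], [[0, 0, 0], 0.3], [[0, 0, 0], 0.36], [[0, 0, 0], 0.42], [[0, 0, 0], 0.48], [[0, 0, 0], 0.54], [[0, 0, 0], 0.6], [[0, 0, 0], 0.6]]}}

```text
time: 14.68
tool_pos: [0.5422, 0.0112, 0.0621]
ee_rot: [-3.141, 0.001, -0.151]
wrist_force: [-1.0, 0.6, 0.7]
width: 0.0261
```

Run:
```python
from h import *
o=robot.get_obs(); print(o['time'],o['tool_pos'],o['ee_rot'],o['wrist_force'],o['wrist_torque'],o['width'])
snap('wrist','w11')
```

```text
14.6833 [0.54217208 0.01122371 0.06212496] [-3.14132324e+00  9.17340016e-04 -1.50569262e-01] [-0.95947718  0.57907031  0.67554877] [ 0.16746003  0.21381953 -0.37081771] 0.026079658724047383
```

View pics/w11.png

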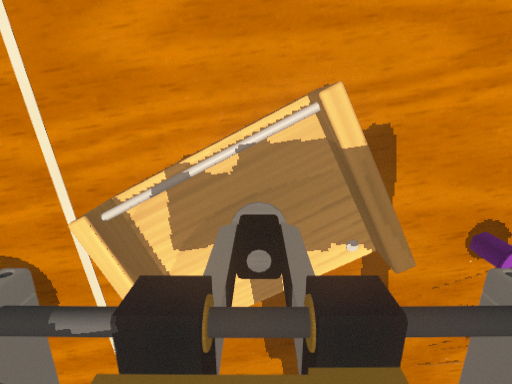

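{"op": "servo_tool", "data": {"rows": [[[0, 0, 0], 0], [[0, 0, 0], 0], [[0, 0, 0], 0], [[0, 0, 0], 0], [[0, 0, 0], -0.08], [[0, 0, 0], -0.16], [[0, 0, 0], -0.24], [[0, 0, 0], -0.32], [[0, 0, 0], -0.39], [[0, 0, 0], -0.46], [[0, 0, 0], -0.53], [[0, 0, 0], -0.6]], "grip": -0.1}}

```text
time: 15.73
tool_pos: [0.5426, 0.0108, 0.0622]
ee_rot: [3.141, 0.0, 0.8]
wrist_force: [0.3, 0.3, -0.6]
width: 0.0519
```

{"op": "servo_tool", "data": {"rows": [[[0, 0, 0], -0.07], [[0, 0, 0], -0.14], [[0, 0, 0], -0.21], [[0, 0, 0], -0.28], [[0, 0, 0], -0.35], [[0, 0, 0], -0.4], [[0, 0, 0], -0.4], [[0, 0, 0], -0.4]]}}

```text
time: 16.4
tool_pos: [0.5426, 0.0109, 0.0622]
ee_rot: [3.141, 0.0, 1.421]
wrist_force: [0.6, -0.3, -0.7]
width: 0.0514
```

Run:
```python
from h import *
o=robot.get_obs(); print(o['time'],o['tool_pos'],o['ee_rot'],o['wrist_force'],o['wrist_torque'],o['width'])
snap('wrist','w12')
```

```text
16.4 [0.54262058 0.01088888 0.06219688] [3.14138751e+00 1.18167134e-04 1.42052794e+00] [ 0.58917656 -0.27218055 -0.73779979] [-0.01687747 -0.13807402  0.03896604] 0.051408035078119856
```

View pics/w12.png

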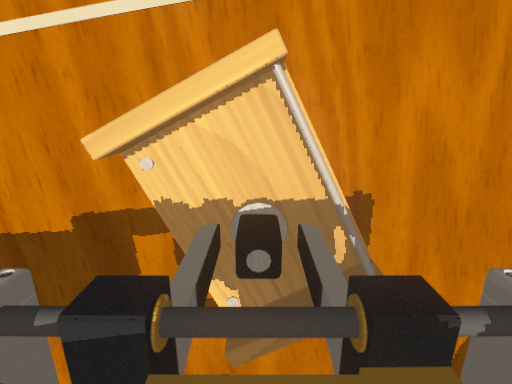

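Key still upright and square in the jaws at (258,260). Third grip: small steps, watching the torque.

{"op": "servo_tool", "data": {"rows": [[[0, 0, 0], 0], [[0, 0, 0], 0], [[0, 0, 0], 0], [[0, 0, 0], 0], [[0, 0, 0], 0], [[0, 0, 0], 0.02], [[0, 0, 0], 0.04], [[0, 0, 0], 0.06], [[0, 0, 0], 0.08], [[0, 0, 0], 0.08]], "grip": 1}}

```text
time: 17.28
tool_pos: [0.5424, 0.011, 0.0622]
ee_rot: [-3.141, 0.0, 1.296]
wrist_force: [0.1, -0.5, 0.7]
width: 0.026
```

```bash
cat > o.py <<'E'
from h import *
o=robot.get_obs(); print(o['time'],o['tool_pos'],o['ee_rot'],o['wrist_force'],o['wrist_torque'],o['width'])
E
python3 o.py
```

```text
17.2833 [0.5424425  0.01095715 0.06216805] [-3.14138603e+00  5.02028309e-05  1.29550828e+00] [ 0.06146439 -0.47973308  0.72451352] [-0.00217076  0.00624771 -0.27897805] 0.025961443608780912
```

{"op": "servo_tool", "data": {"rows": [[[0, 0, 0], 0.03], [[0, 0, 0], 0.06], [[0, 0, 0], 0.09], [[0, 0, 0], 0.1]]}}

```text
time: 17.62
tool_pos: [0.5424, 0.011, 0.0622]
ee_rot: [-3.141, 0.0, 1.139]
wrist_force: [-1.2, 0.2, 0.4]
width: 0.0258
```

```bash
python3 o.py
```

```text
17.6167 [0.542386   0.01097681 0.06217799] [-3.14130459e+00  2.56113691e-04  1.13932227e+00] [-1.24442721  0.21697762  0.37730628] [-0.01598099  0.08507893  0.09589443] 0.025774731669934665
```

{"op": "servo_tool", "data": {"rows": [[[0, 0, 0], 0.03], [[0, 0, 0], 0.06], [[0, 0, 0], 0.09], [[0, 0, 0], 0.1]]}}

```text
time: 17.95
tool_pos: [0.5426, 0.011, 0.0622]
ee_rot: [3.142, -0.0, 0.982]
wrist_force: [-0.2, -0.6, -0.2]
width: 0.0261
```

```bash
python3 o.py; python3 -c "
from h import *
snap('top','t13');s=load('t13');a=s['p'][:,:,::-1]
b=load('top0')['p'][:,:,::-1]
cv2.imwrite('pics/z13.png',np.hstack([cv2.resize(x[160:230,220:310],None,fx=4,fy=4,interpolation=2) for x in (b,a)]))"
```

```text
17.95 [0.54256014 0.01104031 0.06218262] [ 3.14158392e+00 -1.44145848e-04  9.82181828e-01] [-0.24178112 -0.58999024 -0.160752  ] [ 0.0517389  -0.0085876  -0.00380882] 0.02610395879510534
```

View pics/z13.png

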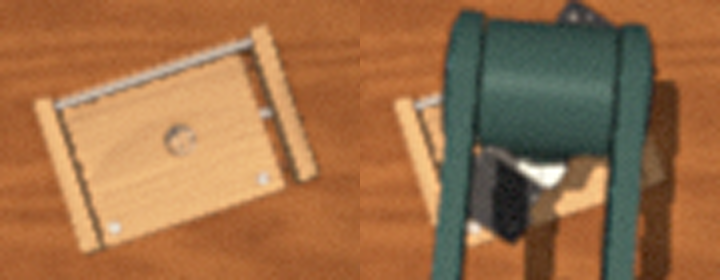

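{"op": "servo_tool", "data": {"rows": [[[0, 0, 0], 0.03], [[0, 0, 0], 0.06], [[0, 0, 0], 0.09]]}}

```text
time: 18.25
tool_pos: [0.5427, 0.0109, 0.0622]
ee_rot: [3.141, -0.0, 0.841]
wrist_force: [0.2, 0.3, -0.8]
width: 0.0257
```

```bash
python3 o.py; python3 -c "
from h import *
snap('wrist','w13');snap('side','s13')
a=load('s13')['p'][:,:,::-1]; b=load('side0')['p'][:,:,::-1]
cv2.imwrite('pics/z14.png',np.hstack([cv2.resize(x[160:260,210:300],None,fx=4.4,fy=4.4,interpolation=2) for x in (b,a)]))"
```

```text
18.25 [0.542748   0.01091615 0.06216126] [ 3.14110763e+00 -1.86194037e-04  8.40537484e-01] [ 0.23614134  0.30919442 -0.81872755] [ 0.01006479 -0.08436001 -0.02202959] 0.02572532284101508
```

View pics/w13.png

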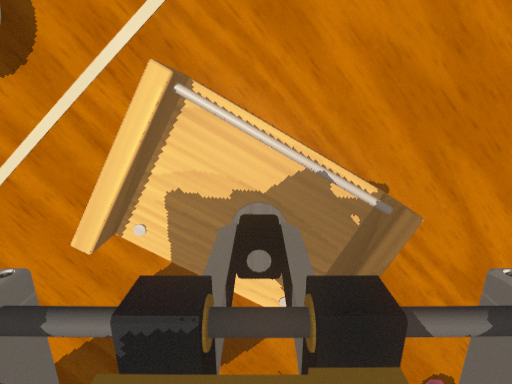

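View pics/z14.png

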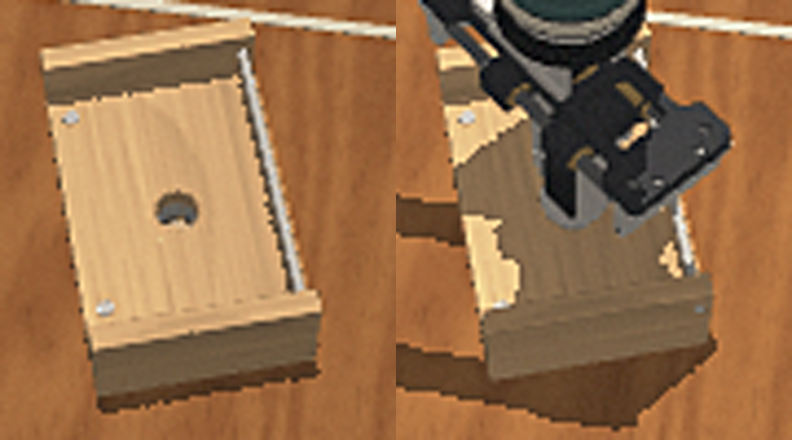

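{"op": "servo_tool", "data": {"rows": [[[0, 0, 0], 0.05], [[0, 0, 0], 0.1], [[0, 0, 0], 0.15]]}}

```text
time: 18.6
tool_pos: [0.5423, 0.011, 0.0622]
ee_rot: [-3.141, 0.001, 0.604]
wrist_force: [-1.0, 0.1, 1.1]
width: 0.0261
```

```bash
python3 o.py
```

```text
18.6 [0.542275   0.01104226 0.06218466] [-3.14115800e+00  5.04887069e-04  6.04359050e-01] [-0.97857946  0.09360816  1.11666005] [0.00609084 0.13059452 0.14720296] 0.02608547959791952
```

{"op": "servo_tool", "data": {"rows": [[[0, 0, 0], 0.05], [[0, 0, 0], 0.1], [[0, 0, 0], 0.15]]}}

```text
time: 18.85
tool_pos: [0.5422, 0.0111, 0.0622]
ee_rot: [-3.141, 0.001, 0.37]
wrist_force: [-0.1, 0.4, -0.1]
width: 0.0254
```

```bash
python3 o.py; python3 -c "
from h import *
snap('wrist','w14');snap('side','s14')
a=load('s14')['p'][:,:,::-1]; b=load('s13')['p'][:,:,::-1]
cv2.imwrite('pics/z15.png',np.hstack([cv2.resize(x[160:260,210:300],None,fx=4.4,fy=4.4,interpolation=2) for x in (b,a)]))"
```

```text
18.85 [0.54222186 0.01107934 0.06217893] [-3.14146767e+00  7.58133338e-04  3.70348670e-01] [-0.14882403  0.37959715 -0.13462811] [0.06028789 0.16098723 0.66947076] 0.025353529590023228
```

View pics/w14.png

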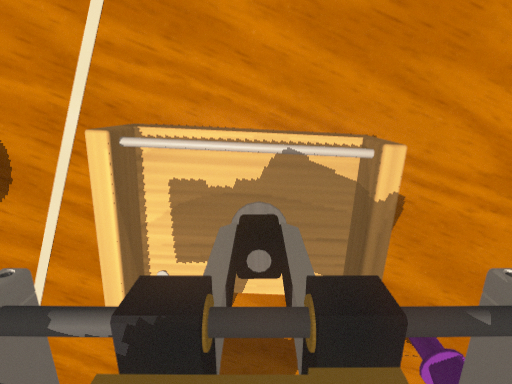

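View pics/z15.png

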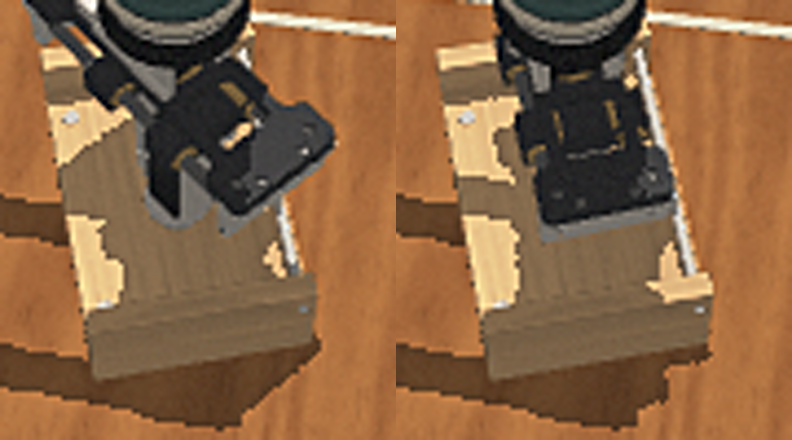

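{"op": "servo_tool", "data": {"rows": [[[0, 0, 0], 0.03], [[0, 0, 0], 0.06], [[0, 0, 0], 0.06]]}}

```text
time: 19.2
tool_pos: [0.5423, 0.0111, 0.0622]
ee_rot: [-3.141, 0.001, 0.278]
wrist_force: [-1.3, 0.8, 1.0]
width: 0.026
```

```bash
python3 o.py
```

```text
19.2 [0.54225289 0.01109839 0.0621749 ] [-3.14122844e+00  5.82470578e-04  2.78000617e-01] [-1.26119616  0.76157182  0.96569853] [1.26254422e-01 2.48217846e-01 1.01666379e-04] 0.02596940784624635
```

```bash
cat > ov.py <<'E'
from h import *
import sys
def overlay(names,out,psi=17.5,c=(.5428,.0115)):
    ims=[]
    for n,box in names:
        d=load(n); f=5
        x0,y0,x1,y1=box
        im=cv2.resize(d['p'][y0:y1,x0:x1,::-1],None,fx=f,fy=f,interpolation=2)
        p=np.radians(psi); R=np.array([[np.cos(p),-np.sin(p)],[np.sin(p),np.cos(p)]])
        def W(x,y,z): return [*(np.array(c)+R@np.array([x,y+.010])),z]
        def line(a,b,col):
            q=proj(d,[W(*a),W(*b)]); q=((q-[x0,y0]+.5)*f).astype(int); cv2.line(im,tuple(map(int,q[0])),tuple(map(int,q[1])),col,1)
        for q,col in((0,(0,0,255)),(.012,(0,255,0))):
            y=-.092+q
            for yy in(y,y-.015): line((-.065,yy,.07),(.065,yy,.07),col)
        for yy in (.08,.095): line((-.065,yy,.07),(.065,yy,.07),(255,0,0))
        ims.append(im)
    cv2.imwrite(f'pics/{out}.png',np.hstack(ims))
E
python3 -c "
from ov import *
b=(215,150,290,260)
overlay([('side0',b),('s14',b)],'ov1')"
```

```text
(no output)
```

View pics/ov1.png

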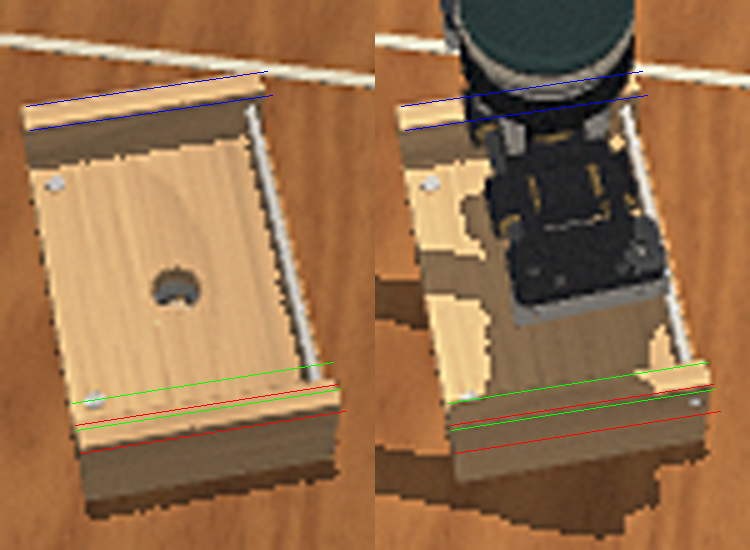

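```bash
python3 -c "
from ov import *
snap('side','s15')
import ov
b=(215,215,295,262)
d=[np.load(f'pics/{n}.npz')['p'][b[1]:b[3],b[0]:b[2],::-1] for n in('s8','s13','s14','s15')]
r=[cv2.resize(x,None,fx=5,fy=5,interpolation=2) for x in d]
cv2.imwrite('pics/z16.png',np.vstack([np.hstack(r[:2]),np.hstack(r[2:])]))"
```

```text
(no output)
```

View pics/z16.png

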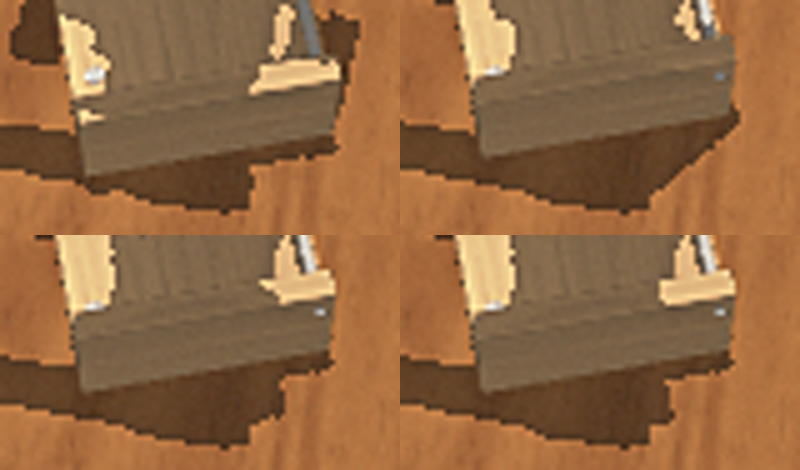

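```bash
python3 -c "
from h import *
snap('wrist','w15')
r=[cv2.resize(load(n)['p'][180:300,190:330,::-1],None,fx=2.8,fy=2.8,interpolation=2) for n in('w8','w13','w14','w15')]
cv2.imwrite('pics/z17.png',np.vstack([np.hstack(r[:2]),np.hstack(r[2:])])[:600])"
```

```text
(no output)
```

View pics/z17.png

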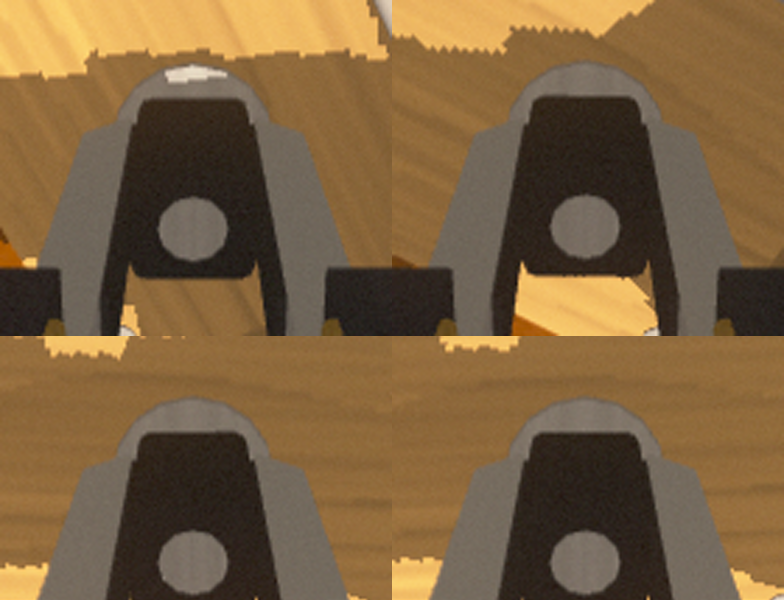

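Run:
```python
import ov
from h import *
p=np.radians(17.5)
# overlays on wrist at native x, crop
ov.overlay([('w9',(320,70,430,270)),],'ova'); ov.overlay([('w11',(320,70,430,270))],'ovb'); ov.overlay([('w15',(330,130,430,280))],'ovc')
a=[cv2.imread(f'pics/ov{k}.png') for k in'abc']
h=590
a=[cv2.resize(x,(260,int(x.shape[0]*260/x.shape[1]))) for x in a]
m=max(x.shape[0] for x in a); cv2.imwrite('pics/ov2.png',np.hstack([cv2.copyMakeBorder(x,0,m-x.shape[0],0,0,0) for x in a]))
```

```text
(no output)
```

View pics/ov2.png

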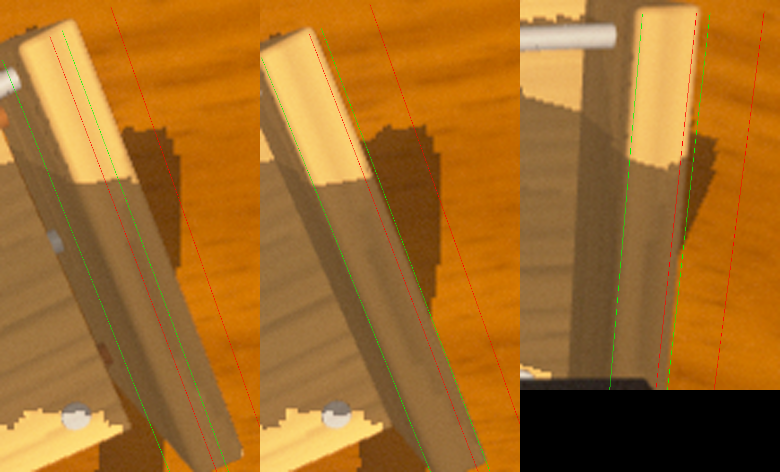

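The torque pattern (0.67 Nm with no panel motion, panel edge on the 12 mm line) points to the hard stop. I'll release the key and look without the arm in the way.

{"op": "servo_tool", "data": {"rows": [[[0, 0, 0], 0], [[0, 0, 0], 0], [[0, 0, 0], 0], [[0, 0, 0], 0], [[0, 0, 0], 0], [[0, 0, -0.1], 0], [[0, 0, -0.3], 0], [[0, 0, -0.5], 0], [[0, 0, -0.8], 0], [[0, 0, -1], 0], [[0, 0, -1], 0], [[0, 0, -1], 0]], "grip": -0.1}}

```text
time: 20.3
tool_pos: [0.5434, 0.0109, 0.1436]
ee_rot: [3.14, -0.003, 0.276]
wrist_force: [0.3, 0.9, 0.1]
width: 0.052
```

```bash
python3 o.py; python3 -c "
from h import *
snap('wrist','w16');snap('side','s16')
a=load('w16')['p'][100:340,130:430,::-1]
cv2.imwrite('pics/z18.png',cv2.resize(a,None,fx=2.5,fy=2.5,interpolation=2))
cv2.imwrite('pics/z19.png',cv2.resize(load('s16')['p'][140:260,200:310,::-1],None,fx=5,fy=5,interpolation=2))"
```

```text
20.3 [0.54335265 0.01087412 0.1435676 ] [ 3.14038733e+00 -2.86165051e-03  2.75799562e-01] [0.31484544 0.93312546 0.05914091] [-0.02576212  0.02426954 -0.01998417] 0.05200979337039847
```

View pics/z18.png

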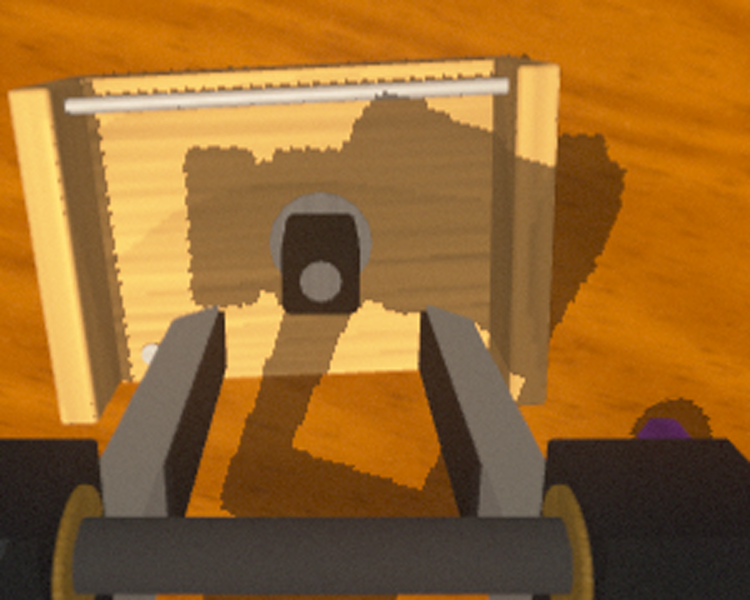

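View pics/z19.png

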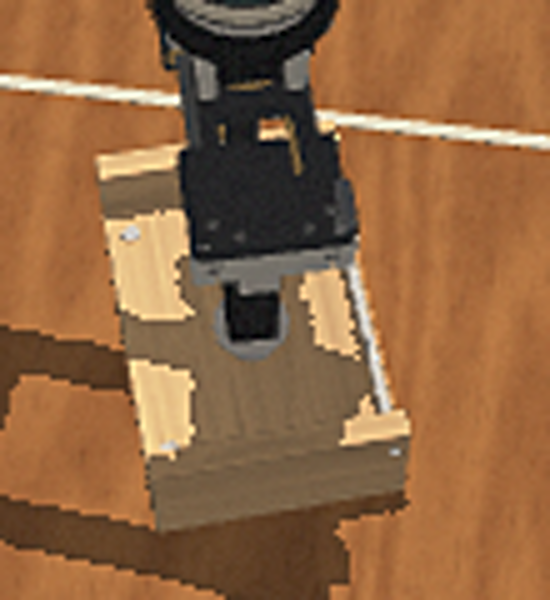

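{"op": "servo_tool", "data": {"rows": [[[0, 0, -0.3], 0], [[-0.2, 0, -0.6], 0], [[-0.4, 0, -0.8], 0], [[-0.7, 0, -1], 0], [[-1, 0, -1], 0], [[-1, 0, -1], 0], [[-1, 0, -1], 0]]}}

```text
time: 20.98
tool_pos: [0.4647, -0.0109, 0.2211]
ee_rot: [-3.141, 0.001, 0.275]
wrist_force: [0.1, -0.2, -0.1]
width: 0.0521
```

```bash
python3 o.py; python3 -c "
from h import *
snap('wrist','w17');snap('side','s17');snap('top','t17')
a=load('w17')['p'][:,:,::-1]
cv2.imwrite('pics/z20.png',cv2.resize(a[0:300,100:480],None,fx=2,fy=2,interpolation=2))
c=[cv2.resize(load(n)['p'][160:230,220:310,::-1],None,fx=4,fy=4,interpolation=2) for n in('top0','t17')]
cv2.imwrite('pics/z21.png',np.hstack(c))
import ov;b=(215,150,290,260); ov.overlay([('side0',b),('s17',b)],'ov3')"
```

```text
20.9833 [ 0.46468574 -0.01089621  0.22111044] [-3.14105297e+00  1.08175548e-03  2.74949100e-01] [ 0.12087688 -0.18524888 -0.06424466] [ 0.05540542 -0.00145478 -0.02195935] 0.05207994806045284
```

View pics/z20.png

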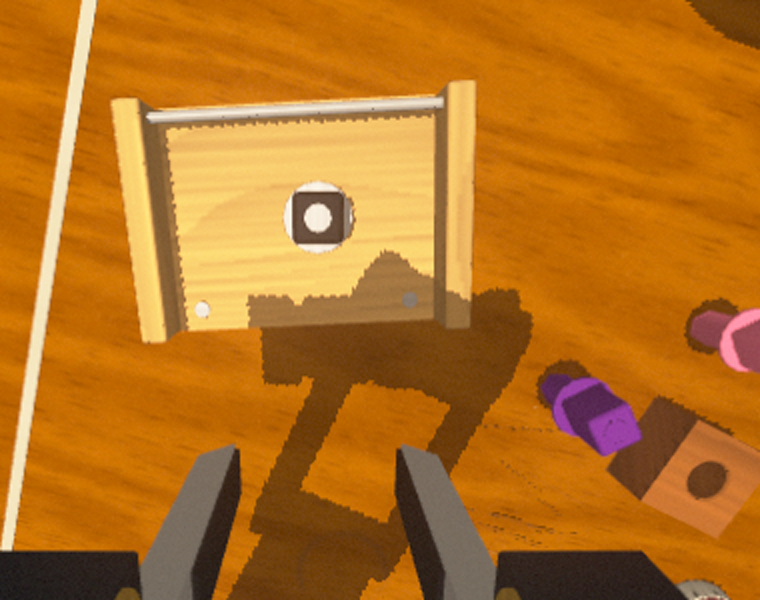

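View pics/z21.png

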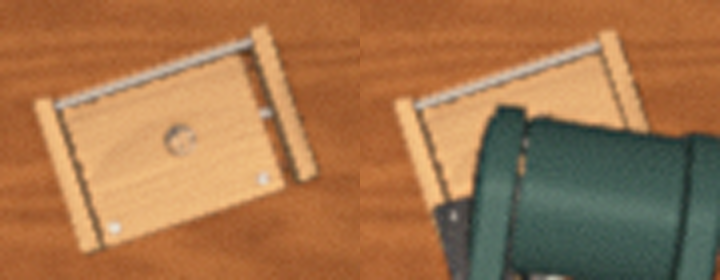

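View pics/ov3.png

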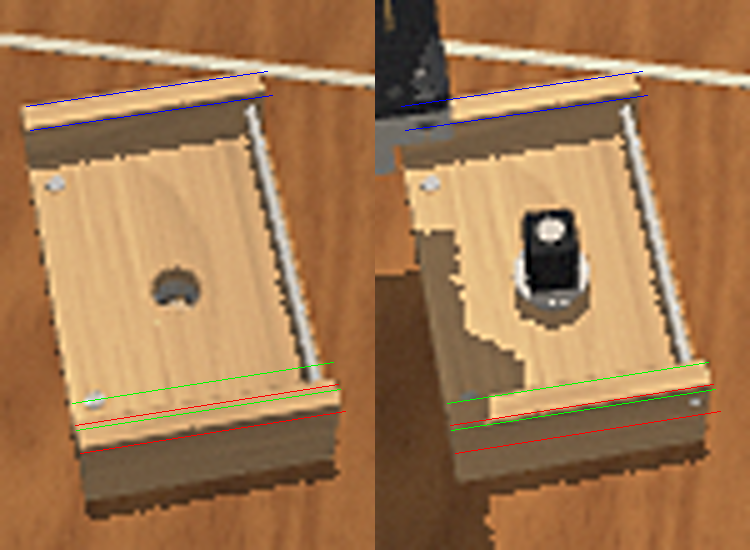

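Run:
```python
from h import *
s,w=load('s17'),load('w17')
print(tri(s,(250,195.8),w,(258.8,108.3)))
a=w['p'][:,:,::-1]
cv2.imwrite('pics/z22.png',np.hstack([cv2.resize(a[40:180,148:198],None,fx=4,fy=4,interpolation=2),cv2.resize(a[30:170,300:350],None,fx=4,fy=4,interpolation=2),]))
```

```text
(array([0.54262948, 0.01084529, 0.09957985]), np.float64(0.0017741402412893164))
```

View pics/z22.png

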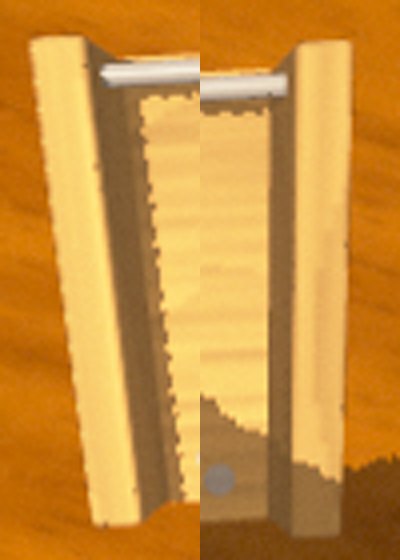

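Run:
```python
from h import *
w=load('w17')
L=lambda x,y:(148+x/4-.4,40+y/4-.4); R=lambda x,y:(300+(x-200)/4-.4,30+y/4-.4)
Lo=[plane(w,L(*p),.07)[:2] for p in((31,45),(90,518))]; Li=[plane(w,L(*p),.07)[:2] for p in((82,42),(140,520))]
Ro=[plane(w,R(*p),.07)[:2] for p in((352,42),(340,530))]; Ri=[plane(w,R(*p),.07)[:2] for p in((297,48),(293,530))]
u=(Lo[0]-Lo[1])/np.linalg.norm(Lo[0]-Lo[1]); print(np.degrees(np.arctan2(u[1],u[0])),np.degrees(np.arctan2(*(Ro[0]-Ro[1])[::-1])))
n=np.array([-u[1],u[0]])
for a,b in((Lo,Ro),(Li,Ri),(Lo,Li),(Ri,Ro)): print([round(float((x-y)@n)*1000,1) for x,y in zip(a,b)])
print(np.linalg.norm(Lo[0]-Lo[1]),np.linalg.norm(Ro[0]-Ro[1]))
```

```text
18.10545006383903 18.441502251799555
[187.5, 188.3]
[160.2, 160.6]
[13.3, 14.3]
[14.0, 13.4]
0.12439543969393235 0.126302329798454
```

Run:
```python
from h import *
def dot(n,x,y,r=7):
    p=load(n)['p'][y-r:y+r+1,x-r:x+r+1].astype(int).sum(2); m=(p>330).astype(np.uint8)
    k,l,st,c=cv2.connectedComponentsWithStats(m); i=min(range(1,k),key=lambda i:np.hypot(*(c[i]-r))+(st[i,4]<8)*99); return (c[i][0]+x-r,c[i][1]+y-r),st[i,4]
s0,_=dot('side0',189,309,4);w1,_=dot('w1',261,172,6);s17,a=dot('s17',250,196,4);w17,b=dot('w17',259,108,6)
print(s0,w1,s17,a,w17,b,_)
print(tri(load('side0'),s0,load('w1'),w1)); print(tri(load('s17'),s17,load('w17'),w17))
c=[cv2.resize(load(n)['p'][y-16:y+16,x-16:x+16,::-1],(380,380),interpolation=2) for n,x,y in(('side0',191,313),('s17',250,202))]
cv2.imwrite('pics/z23.png',np.hstack(c))
```

```text
(np.float64(188.4102564102564), np.float64(309.0)) (np.float64(260.58677685950414), np.float64(172.25619834710744)) (np.float64(249.61904761904762), np.float64(195.42857142857142)) 21 (np.float64(258.75324675324674), np.float64(108.16233766233766)) 154 121
(array([ 0.45213345, -0.28143941,  0.0991411 ]), np.float64(0.003375586080796369))
(array([0.54222585, 0.01084494, 0.10135961]), np.float64(0.0028275263630159553))
```

View pics/z23.png

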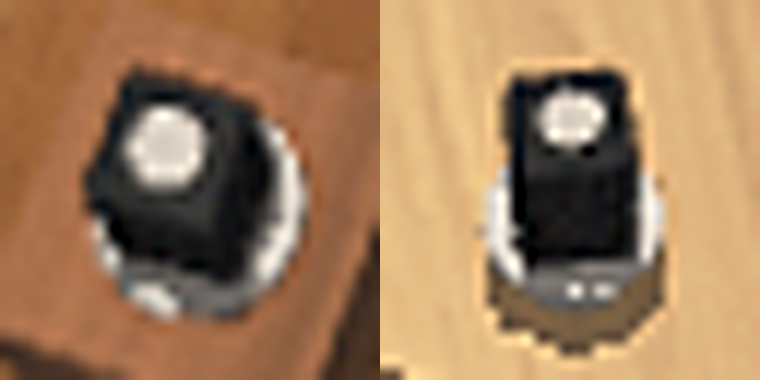

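Run:
```python
from h import *
print(robot.close_job())
```

```text
the job is handed in; nothing more can be done
None
```

The panel is drawn up against the board, and the key stands upright and released in the socket. I handed the job in at about 21 s.

**What I did:** I took the key from its stand and lowered it into the well. It dropped into the socket without any searching. I then turned it clockwise in three grips of 90°, 90° and about 65°, let go and backed the arm off.

**Last checks:**
- **Panel:** The inner faces of the two end panels measure about 160.4 mm apart, against 160 mm when tight. No gap shows in the side, top or wrist pictures, and the panel edge lies close to the 12 mm line.
- **Key:** It stands upright over the well. The height reading is about 2 mm above the same reading taken in the stand, which is about the limit of the camera measurement. Resting on the cam's edge would read about 14 mm high.
- **Mug and jar:** The arm's path stayed away from both, and contact forces stayed at a few newtons. I did not re-measure their positions.

**What disagreed:** The grips add up to about 245°, more than the 180° the cam needs. The panel showed no visible movement over the last 40° or so of the third grip. Torque there rose once to 0.67 N m and then fell back to zero. My reading is that the cam had reached its stop and the key slipped a step in the socket.

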